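# Find the full tea tin by feel

### The arm

A 6-joint arm with a two-finger parallel gripper is mounted at the origin on a cart in front of the work surface, level with it; the furniture and walls round the work are solid. World frame = base frame: x ahead of the robot, y to its left, z up, the work surface at z = 0. Lengths are in m, angles in rad, forces in N, time in s.
With the tool pointing down it reaches from about 0.3 to 0.825 m from the base axis. Payload 5.4 kg.
Tool frame: the origin (TCP) lies between the finger pads; the fingertips stand 25 mm ahead of it and the grasp point (between the pads) lies 6 mm ahead of it; z points along the fingers, y is the line along which they close (so a half turn about z gives the same grasp; the last joint's range is limited). The gripper opens to 92 mm and grips with 3 to 60 N. Pads are 20 mm wide; open, the fingers measure 128 mm over their backs; the gripper's body (75 mm by 189 mm) begins 69 mm behind the grasp point.
Start: joints at [-1.557, 0.158, 1.597, -0, 1.386, -0.21], TCP at [0.128, -0.561, 0.24] pointing down, gripper open.
Joint ranges: [-2.91, 2.91], [-0.94, 2.29], [0.18, 2.7], [-1.29, 4.43], [0.17, 2.64], [-3, 3]. Speed limits (rad/s): [2.57, 2.57, 3.14, 3.14, 3.14, 3.14].

### API

Orientations are given as [roll, pitch, yaw] about the fixed x, y, z axes, in that order (R = Rz(yaw) Ry(pitch) Rx(roll)).
In Python, from cell import telemetry, eyes, hand_in gives the robot as it stands.
- The arm moves only by the tool servo_tool, never from a script. Its argument "moves" is text: rows parted by semicolons, each of 7 numbers parted by spaces: the opening, from 0 (shut) to 1 (fully open), then the shift along the tool's x, y, z in units of 25 mm (1.0 is 25 mm), then the turn, a rotation vector about the tool's x, y, z in degrees. In form: gripper x y z rx ry rz; .... A call has exactly 8 rows; each row shifts and turns the commanded pose from where the row before left it, along the tool's axes as they then stand; what a row does not reach is not made up. A row lasts 1/10 s, in which the tool goes at most 50 mm and 8.59 degrees, less where a joint would pass 70% of its speed; a pose out of reach is approached as far as the arm can. A call is refused whole if a number of a shift passes 1 or a number of a turn 8.59, either way. A call with a gripper value outside its range is refused whole. The fingers move at their own pace and stop on an object; the grip force is fixed at half the most. Time passes only in rows, so rows that do not move let the fingers close, or fill a call up. It gives the time, the measured TCP pose, the force, the opening and the grip force at its end, in the units of the state.
- telemetry.get_state(): the state, without advancing time (a new reading comes with each control period).
- eyes.get_image(name): name is "scene" or "top"; returns the picture (400x640x3 uint8, red, green, blue); there is no depth.
- eyes.camera_model(name): a dict with "fov_y" (degrees; the focal length in pixels is half the picture's height over the tangent of half this angle, whatever the lens; pixels are square), "cx", "cy" (the principal point, pixels), "world_from_camera" (4x4, takes a point from camera to world coordinates). Camera axes: x right, y down, z forward; pixel columns grow to the right and rows downward; lengths in m; the calibration is good to about 2 mm. A picture is of the moment at which its call begins. camera_model takes no time and is no camera call.
- hand_in(): hands the job in; it is judged then, once.
The state is a dict: "clock": time; "qpos": joint angles; "joint_velocities": joint speeds; "tau": joint torques, N m; "tcp_pos": TCP position; "ee_rot": TCP orientation; "wrist_force": force on the tool from outside, world axes, zero at the start; "torque": the same for the moment, N m; "finger_gap": finger opening in m; "grasp_force": force on a finger pad.
Only numpy, scipy, OpenCV 4.12 (cv2) and the standard library are available. Lean on these libraries where they do the work, as an engineer would, in place of code of your own. Each camera call takes 0.05 s, during which the arm holds its last target. There are 200 camera calls.

### The job

Three identical closed tea tins stand on the worktop: one is full, the other two are nearly empty and need refilling. Lift them to feel which is which, stand the two lighter ones upright on the wooden board, then pick up the heaviest and finish while still holding it still and upright in the air, with its bottom a good 15 cm above the worktop and nothing but the gripper carrying it. Leave the other things on the worktop where they are.

Things in the scene. Friction and masses are not known exactly. Their poses are not given: they have to be found in the camera images.
- tin_a_mid (a point): one of three identical closed round tea tins, plain metal, upright, 58 mm diameter, 76 mm tall, with flat lid that does not come off; this point is its centre, 38 mm above its underside, z up along the tin. They cannot be told apart by eye and the names say nothing: any of them can be the heaviest. The heaviest weighs 0.55 to 0.75 kg, each of the other two 0.2 to 0.35 kg
- tin_b_mid (a point): one of three identical closed round tea tins, plain metal, upright, 58 mm diameter, 76 mm tall, with flat lid that does not come off; this point is its centre, 38 mm above its underside, z up along the tin. They cannot be told apart by eye and the names say nothing: any of them can be the heaviest. The heaviest weighs 0.55 to 0.75 kg, each of the other two 0.2 to 0.35 kg
- tin_c_mid (a point): one of three identical closed round tea tins, plain metal, upright, 58 mm diameter, 76 mm tall, with flat lid that does not come off; this point is its centre, 38 mm above its underside, z up along the tin. They cannot be told apart by eye and the names say nothing: any of them can be the heaviest. The heaviest weighs 0.55 to 0.75 kg, each of the other two 0.2 to 0.35 kg
- board_top (a point): small wooden chopping board, lying flat on the black glass hob (5 mm above the worktop) at the left and fixed there, 150 mm along its x, 180 mm along its y, 15 mm thick; this point is the centre of its top face, z up. The two lighter tins go on it
- salt_shaker_mid (a point): glass salt shaker with grey top, 44 mm diameter, 90 mm tall, behind the board; this point is its centre, half-way up. Bystander, to be left where it is
- tea_light_mid (a point): tea light candle in a round cup, 38 mm diameter, 15 mm tall, behind the tins, in front of the kettle; this point is its centre, half-way up. Bystander, to be left where it is
- cork_mid (a point): bottle cork standing on end, 24 mm diameter, 40 mm tall, behind the tins near the sink; this point is its centre, half-way up. Bystander, to be left where it is
Things that resemble listed ones, but are neither listed nor needed, are in the scene too. What is shaped like the part that bears tin_a_mid but orange or turquoise is not meant.

How it is judged:
By the outcome, as a careful person would: the job done as asked, in the order asked, and still so for the second after the job is handed in, while the arm keeps its last pose, push and grip.
It also fails if it takes over 72 s, if anything falls off the work surface, if the arm or the gripper's body presses on something with over 40 N, if the wrist force passes 120 N, or if a joint passes its speed limit or range.

## Working session

There is one attempt and no reset: what is moved stays moved. The work goes in short steps, Python scripts to look and compute and a tool call to move; the robot and the scene stay as the last step left them, time stands still between calls to the robot, and variables do not carry over. Pictures are saved under pics/ and viewed, at most 10 in all, crops included, and the job is handed in when it is done.

Besides the shell and the picture viewer there is one more tool, called after ">>>" as a command line: name --argument value ..., lists and objects as JSON in quotes. servo_tool: Moves the arm, as the interface text tells. Its arguments: {"type":"object","properties":{"moves":{"type":"string"}},"required":["moves"]}

```bash
mkdir -p pics; ls; python3 - <<'E'
from cell import telemetry, eyes
import cv2
for n in("scene","top"):
    cv2.imwrite(f"pics/{n}0.png",eyes.get_image(n)[:,:,::-1]); print(eyes.camera_model(n))
print(telemetry.get_state())
E
```

```text
pics
{'fov_y': 48.60417400876805, 'cx': 320.22748134168484, 'cy': 195.64411019700805, 'world_from_camera': array([[-0.74826347, -0.49831479,  0.43793167,  0.11052163],
       [-0.66339662,  0.55947851, -0.49687898,  0.57977043],
       [ 0.00258878, -0.66231878, -0.74921768,  0.95301011],
       [ 0.        ,  0.        ,  0.        ,  1.        ]])}
{'fov_y': 50.67457833625195, 'cx': 318.0237509369025, 'cy': 198.54921879111683, 'world_from_camera': array([[-0.02188255, -0.99691433,  0.07538547,  0.54729854],
       [-0.99948876,  0.02357243,  0.0216001 , -0.01010509],
       [-0.02331047, -0.07487426, -0.99692049,  1.03755473],
       [ 0.        ,  0.        ,  0.        ,  1.        ]])}
{'clock': 0.1, 'qpos': array([-1.55710139e+00,  1.58981989e-01,  1.59807180e+00, -3.07070007e-05,
        1.38619428e+00, -2.10094168e-01]), 'joint_velocities': array([-0.00034476, -0.00235863, -0.00468316, -0.000802  , -0.0017972 ,
        0.00082783]), 'tau': array([-6.61299582e-04, -3.86502278e+01, -3.22961068e+01,  7.00609549e-02,
        3.38843395e-02, -6.11744281e-05]), 'tcp_pos': array([ 0.1275739 , -0.56014503,  0.23873689]), 'ee_rot': array([-3.13996735e+00, -3.15727414e-04,  2.23794507e-01]), 'wrist_force': array([ 0.28870591,  1.00185885, -0.57519365]), 'torque': array([ 5.18542269e-02, -4.46276552e-02, -1.68898025e-06]), 'grasp_force': 0.0, 'finger_gap': 0.09178259819817251}
```

View pics/scene0.png

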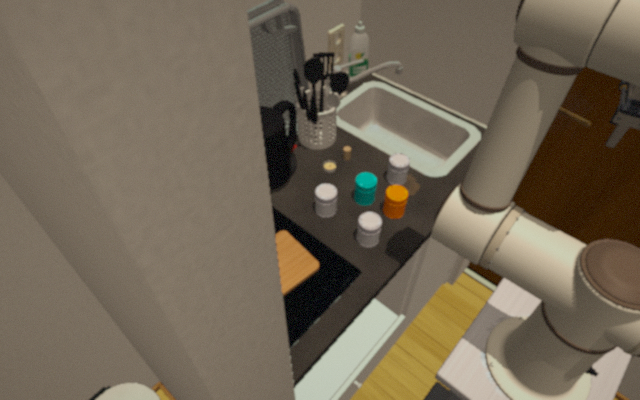

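View pics/top0.png

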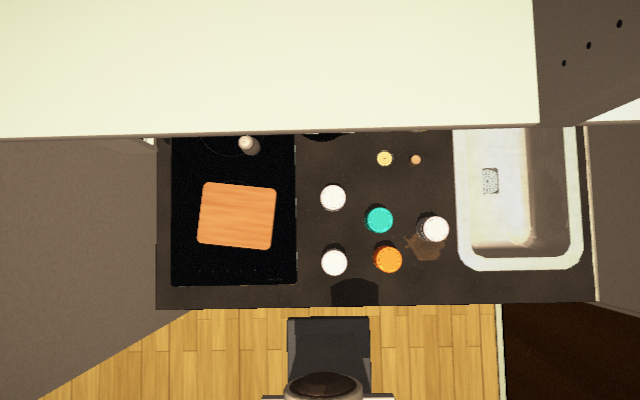

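The scene has three grey tins at top-view pixels (333,197), (334,262) and (434,229). The lookalikes are turquoise at (379,220) and orange at (388,259), and both are excluded by colour. The board is at (237,216), the salt shaker at (248,143), the tea light at (385,158) and the cork at (416,160). I'll check this in a close crop.

```bash
cat > h.py <<'E'
import numpy as np
from cell import eyes
def px2w(n,u,v,z):
    c=eyes.camera_model(n);f=200/np.tan(np.radians(c['fov_y']/2));T=c['world_from_camera']
    d=T[:3,:3]@[(u-c['cx'])/f,(v-c['cy'])/f,1];o=T[:3,3]
    return (o+d*(z-o[2])/d[2]).round(4)
def w2px(n,p):
    c=eyes.camera_model(n);f=200/np.tan(np.radians(c['fov_y']/2));T=c['world_from_camera']
    q=T[:3,:3].T@(np.array(p)-T[:3,3]);return (q[:2]/q[2]*f+[c['cx'],c['cy']]).round(1)
E
python3 - <<'E'
import cv2
from h import *
im=cv2.imread('pics/top0.png')
c=im[125:295,190:460]; cv2.imwrite('pics/c0.png',cv2.resize(c,None,fx=2.9,fy=2.9,interpolation=cv2.INTER_CUBIC))
for u,v in((333,197),(334,262),(434,229),(379,220),(388,259)): print(px2w('top',u,v,.076))
for u,v in((204,182),(276,188),(271,249),(197,243),(237,216)): print('board',px2w('top',u,v,.02))
print(px2w('top',247,142,.09),px2w('top',385,158,.015),px2w('top',416,159.5,.04))
E
```

```text
[ 0.6227 -0.0235  0.076 ]
[ 0.4756 -0.0222  0.076 ]
[ 0.5449 -0.2495  0.076 ]
[ 0.568  -0.1264  0.076 ]
[ 0.4799 -0.1438  0.076 ]
board [0.6713 0.2892 0.02  ]
board [0.6523 0.1134 0.02  ]
board [0.5055 0.1275 0.02  ]
board [0.5236 0.3064 0.02  ]
board [0.5865 0.2089 0.02  ]
[0.7522 0.1697 0.09  ] [ 0.7198 -0.1533  0.015 ] [ 0.7101 -0.223   0.04  ]
```

View pics/c0.png

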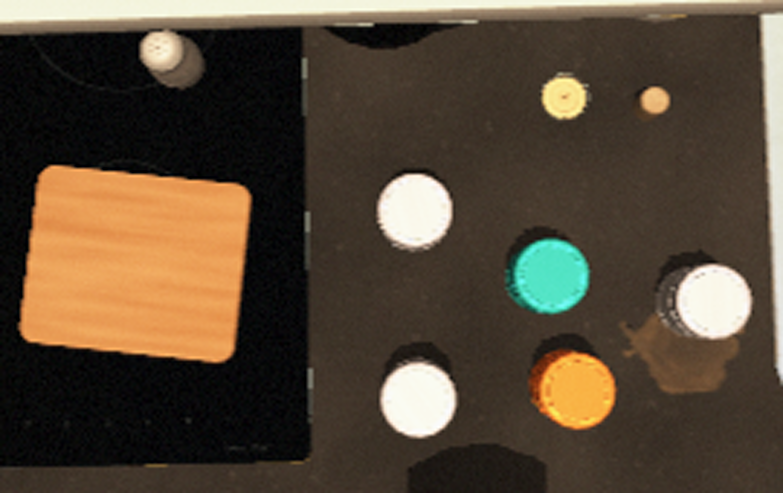

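The crop confirms three plain metal tins, with lid centres at full-image pixels (333.1,197.4), (334.5,262.6) and (435.9,228.8). That puts A at about (.622,-.024), B at (.475,-.023) and C at (.545,-.253). The orange and turquoise ones are left alone. I'll start with A: yaw to 0, then travel at z=.24.

>>> servo_tool --moves "1 0 0 0 0 0 6.4; 1 0 0 0 0 0 6.4; 1 0.9 -0.97 0 0 0 0; 1 0.9 -0.97 0 0 0 0; 1 0.9 -0.97 0 0 0 0; 1 0.9 -0.97 0 0 0 0; 1 0.9 -0.97 0 0 0 0; 1 0.9 -0.97 0 0 0 0"

```text
clock: 0.9
tcp_pos: [0.2632, -0.4137, 0.2392]
ee_rot: [-3.141, 0.0, 0.0]
wrist_force: [0.4, -1.0, 0.2]
finger_gap: 0.0921
grasp_force: 0.0
```

>>> servo_tool --moves "1 0.9 -0.97 0 0 0 0; 1 0.9 -0.97 0 0 0 0; 1 0.9 -0.97 0 0 0 0; 1 0.9 -0.97 0 0 0 0; 1 0.9 -0.97 0 0 0 0; 1 0.9 -0.97 0 0 0 0; 1 0.9 -0.97 0 0 0 0; 1 0.9 -0.97 0 0 0 0"

```text
clock: 1.7
tcp_pos: [0.443, -0.2197, 0.2392]
ee_rot: [-3.141, 0.001, 0.0]
wrist_force: [-0.4, 0.3, 0.7]
finger_gap: 0.092
grasp_force: 0.0
```

>>> servo_tool --moves "1 0.9 -0.98 0 0 0 0; 1 0.9 -0.98 0 0 0 0; 1 0.9 -0.98 0 0 0 0; 1 0.9 -0.98 0 0 0 0; 1 0.9 -0.98 0 0 0 0; 1 0.9 -0.98 0 0 0 0; 1 0.9 -0.98 0 0 0 0; 1 0.86 -0.97 0 0 0 0"

```text
clock: 2.5
tcp_pos: [0.6219, -0.024, 0.239]
ee_rot: [-3.141, 0.001, 0.001]
wrist_force: [0.2, 0.7, -0.1]
finger_gap: 0.0918
grasp_force: 0.0
```

```bash
python3 - <<'E'
import cv2
from h import *
a=eyes.get_image('scene')[:,:,::-1];b=eyes.get_image('top')[:,:,::-1]
c=np.hstack([a[120:300,260:450],b[120:300,180:460]]); cv2.imwrite('pics/c1.png',cv2.resize(c,None,fx=1.7,fy=1.7,interpolation=cv2.INTER_CUBIC))
for p in((.622,-.024),(.475,-.023),(.545,-.253)): print([w2px('scene',(*p,z)) for z in(0,.076)])
E
```

```text
[array([325.7, 209.4]), array([326.1, 191.2])]
[array([367.3, 238.1]), array([369.8, 220.2])]
[array([395.8, 178.4]), array([399.3, 160. ])]
```

View pics/c1.png

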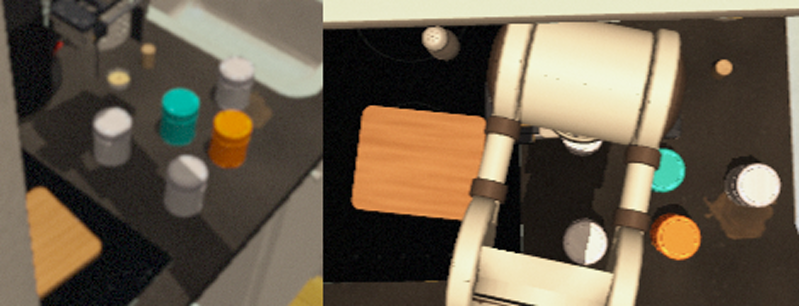

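The scene view agrees with the estimates: tin A's lid is at (326,190), B's at about (370,219) and C's at (399,160). I'll descend on A now.

>>> servo_tool --moves "1 0 0 1 0 0 0; 1 0 0 1 0 0 0; 1 0 0 1 0 0 0; 1 0 0 1 0 0 0; 1 0 0 1 0 0 0; 1 0 0 1 0 0 0; 1 0 0 1 0 0 0; 1 0 0 0.6 0 0 0"

```text
clock: 3.4
tcp_pos: [0.6194, -0.0257, 0.0471]
ee_rot: [-3.141, 0.004, -0.0]
wrist_force: [-0.2, -0.0, -0.1]
finger_gap: 0.092
grasp_force: 0.0
```

>>> servo_tool --moves "0.5 0 0 0 0 0 0; 0.5 0 0 0 0 0 0; 0.5 0 0 0 0 0 0; 0.5 0 0 0 0 0 0; 0.5 0 0 0 0 0 0; 0.5 0 0 0 0 0 0; 0.5 0 0 0 0 0 0; 0.5 0 0 0 0 0 0"

```text
clock: 4.2
tcp_pos: [0.6224, -0.0251, 0.0511]
ee_rot: [3.142, -0.002, 0.0]
wrist_force: [-1.8, 0.9, 4.8]
finger_gap: 0.0577
grasp_force: 30.0
```

>>> servo_tool --moves "0.5 0 0 -0.3 0 0 0; 0.5 0 0 -0.6 0 0 0; 0.5 0 0 -0.8 0 0 0; 0.5 0 0 -0.8 0 0 0; 0.5 0 0 -0.8 0 0 0; 0.5 0 0 -0.5 0 0 0; 0.5 0 0 -0.2 0 0 0; 0.5 0 0 0 0 0 0"

```text
clock: 5.0
tcp_pos: [0.6216, -0.0253, 0.1502]
ee_rot: [3.141, -0.001, 0.0]
wrist_force: [0.8, 0.3, -3.4]
finger_gap: 0.0571
grasp_force: 30.0
```

>>> servo_tool --moves "0.5 0 0 0 0 0 0; 0.5 0 0 0 0 0 0; 0.5 0 0 0 0 0 0; 0.5 0 0 0 0 0 0; 0.5 0 0 0 0 0 0; 0.5 0 0 0 0 0 0; 0.5 0 0 0 0 0 0; 0.5 0 0 0 0 0 0"

```text
clock: 5.8
tcp_pos: [0.6214, -0.0252, 0.1496]
ee_rot: [-3.142, 0.0, 0.0]
wrist_force: [-0.5, -0.5, -2.0]
finger_gap: 0.0577
grasp_force: 30.0
```

```bash
python3 - <<'E'
from cell import telemetry,eyes
for i in range(5):
    s=telemetry.get_state();print(s['clock'],s['wrist_force'].round(2),s['tcp_pos'].round(4),s['torque'].round(2),s['tau'].round(2),s['grasp_force']);eyes.get_image('scene')
E
```

```text
5.8 [-0.54 -0.47 -2.04] [ 0.6214 -0.0252  0.1496] [ 0.05  0.03 -0.01] [-0.000e+00 -4.609e+01 -3.182e+01  3.000e-02 -7.000e-02 -0.000e+00] 29.999530613422394
5.85 [ 0.05  0.11 -1.97] [ 0.6214 -0.0252  0.1496] [-0.03 -0.05  0.  ] [-0.000e+00 -4.610e+01 -3.183e+01  3.000e-02 -7.000e-02 -0.000e+00] 29.99953955411911
5.9 [ 0.46  0.09 -2.96] [ 0.6214 -0.0252  0.1496] [0.   0.03 0.02] [-0.000e+00 -4.611e+01 -3.183e+01  3.000e-02 -7.000e-02 -0.000e+00] 29.99954044818878
5.95 [-0.06  0.09 -3.07] [ 0.6214 -0.0252  0.1496] [-0.02 -0.   -0.05] [ 0.000e+00 -4.611e+01 -3.183e+01  3.000e-02 -7.000e-02  0.000e+00] 29.999553859233856
6.0 [-0.28 -0.03 -1.83] [ 0.6214 -0.0252  0.1496] [-0.    0.   -0.04] [-0.000e+00 -4.612e+01 -3.183e+01  3.000e-02 -7.000e-02 -0.000e+00] 29.999563694000244
```

A weighs about 2.4 N, so it's light. I'll carry it to the board spot at (.592,.254).

>>> servo_tool --moves "0.5 0 -0.3 0 0 0 0; 0.5 -0.1 -0.6 0 0 0 0; 0.5 -0.1 -0.9 0 0 0 0; 0.5 -0.1 -0.9 0 0 0 0; 0.5 -0.1 -0.9 0 0 0 0; 0.5 -0.1 -0.9 0 0 0 0; 0.5 -0.1 -0.9 0 0 0 0; 0.5 -0.1 -0.9 0 0 0 0"

```text
clock: 6.85
tcp_pos: [0.6031, 0.1345, 0.1496]
ee_rot: [-3.141, 0.0, 0.001]
wrist_force: [0.8, 0.4, -2.5]
finger_gap: 0.058
grasp_force: 30.0
```

>>> servo_tool --moves "0.5 -0.1 -0.9 0 0 0 0; 0.5 -0.1 -0.9 0 0 0 0; 0.5 -0.1 -0.9 0 0 0 0; 0.5 -0.1 -0.9 0 0 0 0; 0.5 -0.1 -0.8 0 0 0 0; 0.5 0 -0.4 0 0 0 0; 0.5 0 -0.1 0 0 0 0; 0.5 0 0 0 0 0 0"

```text
clock: 7.65
tcp_pos: [0.5911, 0.2549, 0.1495]
ee_rot: [3.141, 0.0, 0.001]
wrist_force: [0.3, -0.3, -3.2]
finger_gap: 0.0573
grasp_force: 30.0
```

>>> servo_tool --moves "0.5 0 0 0.4 0 0 0; 0.5 0 0 0.7 0 0 0; 0.5 0 0 0.7 0 0 0; 0.5 0 0 0.6 0 0 0; 0.5 0 0 0.3 0 0 0; 0.5 0 0 0.2 0 0 0; 0.5 0 0 0.08 0 0 0; 0.5 0 0 0 0 0 0"

```text
clock: 8.45
tcp_pos: [0.5916, 0.2548, 0.0755]
ee_rot: [-3.141, -0.001, 0.0]
wrist_force: [0.3, -0.1, -2.6]
finger_gap: 0.0575
grasp_force: 30.0
```

>>> servo_tool --moves "0.5 0 0 0.06 0 0 0; 0.5 0 0 0.06 0 0 0; 0.5 0 0 0 0 0 0; 0.5 0 0 0 0 0 0; 0.5 0 0 0 0 0 0; 0.5 0 0 0 0 0 0; 0.5 0 0 0 0 0 0; 0.5 0 0 0 0 0 0"

```text
clock: 9.25
tcp_pos: [0.5913, 0.2548, 0.0721]
ee_rot: [-3.142, -0.0, 0.0]
wrist_force: [1.1, -0.3, -2.0]
finger_gap: 0.0581
grasp_force: 30.0
```

>>> servo_tool --moves "0.5 0 0 0.06 0 0 0; 0.5 0 0 0.06 0 0 0; 0.5 0 0 0 0 0 0; 0.5 0 0 0 0 0 0; 0.5 0 0 0 0 0 0; 0.5 0 0 0 0 0 0; 0.5 0 0 0 0 0 0; 0.5 0 0 0 0 0 0"

```text
clock: 10.05
tcp_pos: [0.5916, 0.2549, 0.0711]
ee_rot: [3.141, -0.0, 0.001]
wrist_force: [-5.9, -1.3, 9.0]
finger_gap: 0.0578
grasp_force: 30.0
```

Contact. Next I release and raise.

>>> servo_tool --moves "1 0 0 0 0 0 0; 1 0 0 0 0 0 0; 1 0 0 0 0 0 0; 1 0 0 0 0 0 0; 1 0 0 -0.5 0 0 0; 1 0 0 -1 0 0 0; 1 0 0 -1 0 0 0; 1 0 0 -1 0 0 0"

```text
clock: 10.85
tcp_pos: [0.5914, 0.2548, 0.1585]
ee_rot: [-3.141, -0.001, 0.0]
wrist_force: [0.3, 0.0, -0.2]
finger_gap: 0.092
grasp_force: 0.0
```

>>> servo_tool --moves "1 0 0 -1 0 0 -8.5; 1 0 0 -1 0 0 -8.5; 1 0 0 -0.5 0 0 -8.5; 1 0 0 0 0 0 -8.5; 1 0 0 0 0 0 -8.5; 1 0 0 0 0 0 -8.5; 1 0 0 0 0 0 -8.5; 1 0 0 0 0 0 -8.5"

```text
clock: 11.65
tcp_pos: [0.5914, 0.2548, 0.2202]
ee_rot: [3.141, -0.001, 1.193]
wrist_force: [-0.1, -0.1, 0.3]
finger_gap: 0.0923
grasp_force: 0.0
```

>>> servo_tool --moves "1 0 0 0 0 0 -8.5; 1 0 0 0 0 0 -8.5; 1 0 0 0 0 0 -5; 1 -1 -0.42 0 0 0 0; 1 -1 -0.42 0 0 0 0; 1 -1 -0.42 0 0 0 0; 1 -1 -0.42 0 0 0 0; 1 -1 -0.42 0 0 0 0"

```text
clock: 12.45
tcp_pos: [0.5385, 0.1288, 0.2202]
ee_rot: [3.14, 0.0, 1.571]
wrist_force: [-0.1, -1.4, -0.0]
finger_gap: 0.0914
grasp_force: 0.0
```

>>> servo_tool --moves "1 -0.87 -0.36 0 0 0 0; 1 -0.87 -0.36 0 0 0 0; 1 -0.87 -0.36 0 0 0 0; 1 -0.87 -0.36 0 0 0 0; 1 -0.87 -0.36 0 0 0 0; 1 -0.87 -0.36 0 0 0 0; 1 -0.85 -0.38 0 0 0 0; 1 0 0 0.5 0 0 0"

```text
clock: 13.25
tcp_pos: [0.4762, -0.0241, 0.2089]
ee_rot: [3.137, 0.002, 1.568]
wrist_force: [0.7, 0.0, 0.4]
finger_gap: 0.0919
grasp_force: 0.0
```

>>> servo_tool --moves "1 0 0 1 0 0 0; 1 0 0 1 0 0 0; 1 0 0 1 0 0 0; 1 0 0 1 0 0 0; 1 0 0 1 0 0 0; 1 0 0 1 0 0 0; 1 0 0 0.3 0 0 0; 1 0 0 0 0 0 0"

```text
clock: 14.05
tcp_pos: [0.4746, -0.0212, 0.0481]
ee_rot: [-3.139, -0.001, 1.572]
wrist_force: [-0.1, -0.6, 0.7]
finger_gap: 0.0919
grasp_force: 0.0
```

>>> servo_tool --moves "0.5 0 0 0 0 0 0; 0.5 0 0 0 0 0 0; 0.5 0 0 0 0 0 0; 0.5 0 0 0 0 0 0; 0.5 0 0 0 0 0 0; 0.5 0 0 0 0 0 0; 0.5 0 0 0 0 0 0; 0.5 0 0 0 0 0 0"

```text
clock: 14.85
tcp_pos: [0.4754, -0.0221, 0.0496]
ee_rot: [-3.141, 0.0, 1.571]
wrist_force: [-3.3, 0.3, 5.8]
finger_gap: 0.0577
grasp_force: 30.0
```

>>> servo_tool --moves "0.5 0 0 -0.3 0 0 0; 0.5 0 0 -0.6 0 0 0; 0.5 0 0 -0.8 0 0 0; 0.5 0 0 -0.8 0 0 0; 0.5 0 0 -0.8 0 0 0; 0.5 0 0 -0.5 0 0 0; 0.5 0 0 -0.2 0 0 0; 0.5 0 0 0 0 0 0"

```text
clock: 15.65
tcp_pos: [0.4755, -0.0221, 0.1493]
ee_rot: [3.141, 0.0, 1.571]
wrist_force: [0.1, 0.2, -3.7]
finger_gap: 0.0576
grasp_force: 30.0
```

```bash
python3 - <<'E'
from cell import telemetry,eyes
for i in range(8):
    eyes.get_image('scene');s=telemetry.get_state();print(s['wrist_force'].round(2),s['tcp_pos'].round(4))
E
```

```text
[ 0.09  1.46 -3.38] [ 0.475  -0.0219  0.1485]
[-0.48 -0.44 -3.39] [ 0.4747 -0.0218  0.1481]
[-0.19 -0.01 -3.18] [ 0.4746 -0.0218  0.148 ]
[-0.78  1.03 -2.75] [ 0.4746 -0.0218  0.148 ]
[-0.19  0.24 -2.78] [ 0.4747 -0.0218  0.1481]
[ 0.29 -0.01 -2.7 ] [ 0.4748 -0.0218  0.1482]
[ 0.51 -0.3  -3.44] [ 0.475  -0.0219  0.1484]
[ 0.45  0.54 -2.55] [ 0.4751 -0.0219  0.1486]
```

B weighs about 3 N, so it's light too and C must be the heavy one. I'll carry B to (.582,.163).

>>> servo_tool --moves "0.5 0.4 0.2 0 0 0 0; 0.5 0.7 0.4 0 0 0 0; 0.5 0.9 0.5 0 0 0 0; 0.5 0.9 0.5 0 0 0 0; 0.5 0.9 0.5 0 0 0 0; 0.5 0.9 0.5 0 0 0 0; 0.5 0.9 0.5 0 0 0 0; 0.5 0.9 0.5 0 0 0 0"

```text
clock: 16.85
tcp_pos: [0.5658, 0.1424, 0.1488]
ee_rot: [-3.141, -0.0, 1.572]
wrist_force: [1.0, -0.3, -2.6]
finger_gap: 0.058
grasp_force: 30.0
```

>>> servo_tool --moves "0.5 0.6 0.4 0 0 0 0; 0.5 0.3 0.3 0 0 0 0; 0.5 0 0 0.3 0 0 0; 0.5 0 0 0.6 0 0 0; 0.5 0 0 0.7 0 0 0; 0.5 0 0 0.6 0 0 0; 0.5 0 0 0.4 0 0 0; 0.5 0 0 0.2 0 0 0"

```text
clock: 17.65
tcp_pos: [0.5817, 0.1625, 0.0773]
ee_rot: [-3.139, 0.0, 1.571]
wrist_force: [0.6, 0.6, -2.7]
finger_gap: 0.0577
grasp_force: 30.0
```

>>> servo_tool --moves "0.5 0 0 0.08 0 0 0; 0.5 0 0 0.06 0 0 0; 0.5 0 0 0.06 0 0 0; 0.5 0 0 0.06 0 0 0; 0.5 0 0 0.04 0 0 0; 0.5 0 0 0 0 0 0; 0.5 0 0 0 0 0 0; 0.5 0 0 0 0 0 0"

```text
clock: 18.45
tcp_pos: [0.5829, 0.163, 0.0717]
ee_rot: [3.141, -0.0, 1.571]
wrist_force: [0.0, -1.1, -3.0]
finger_gap: 0.0578
grasp_force: 30.0
```

>>> servo_tool --moves "0.5 0 0 0.05 0 0 0; 0.5 0 0 0.05 0 0 0; 0.5 0 0 0.02 0 0 0; 0.5 0 0 0 0 0 0; 0.5 0 0 0 0 0 0; 0.5 0 0 0 0 0 0; 0.5 0 0 0 0 0 0; 0.5 0 0 0 0 0 0"

```text
clock: 19.25
tcp_pos: [0.583, 0.1631, 0.0697]
ee_rot: [3.142, 0.0, 1.571]
wrist_force: [-2.8, -0.6, 5.0]
finger_gap: 0.0574
grasp_force: 30.0
```

Contact. I'll release B, raise, and move to C at (.545,-.253).

>>> servo_tool --moves "1 0 0 0 0 0 0; 1 0 0 0 0 0 0; 1 0 0 0 0 0 0; 1 0 0 0 0 0 0; 1 0 0 -0.5 0 0 0; 1 0 0 -1 0 0 0; 1 0 0 -1 0 0 0; 1 0 0 -1 0 0 0"

```text
clock: 20.05
tcp_pos: [0.583, 0.1631, 0.158]
ee_rot: [3.141, -0.0, 1.571]
wrist_force: [-0.1, 0.4, -0.1]
finger_gap: 0.0917
grasp_force: 0.0
```

>>> servo_tool --moves "1 0 0 -1 0 0 0; 1 0 0 -1 0 0 0; 1 0 0 -0.5 0 0 0; 1 -1 -0.1 0 0 0 0; 1 -1 -0.1 0 0 0 0; 1 -1 -0.1 0 0 0 0; 1 -1 -0.1 0 0 0 0; 1 -1 -0.1 0 0 0 0"

```text
clock: 20.85
tcp_pos: [0.57, 0.0371, 0.2185]
ee_rot: [-3.141, -0.0, 1.571]
wrist_force: [0.4, -0.5, 0.0]
finger_gap: 0.0918
grasp_force: 0.0
```

>>> servo_tool --moves "1 -1 -0.1 0 0 0 0; 1 -1 -0.1 0 0 0 0; 1 -1 -0.1 0 0 0 0; 1 -1 -0.1 0 0 0 0; 1 -1 -0.1 0 0 0 0; 1 -1 -0.1 0 0 0 0; 1 -1 -0.1 0 0 0 0; 1 -1 -0.1 0 0 0 0"

```text
clock: 21.65
tcp_pos: [0.5501, -0.1629, 0.2185]
ee_rot: [-3.141, -0.0, 1.571]
wrist_force: [0.2, 0.1, -0.0]
finger_gap: 0.0918
grasp_force: 0.0
```

>>> servo_tool --moves "1 -1 -0.1 0 0 0 0; 1 -1 -0.1 0 0 0 0; 1 -1 0 0 0 0 0; 1 -0.65 0 0 0 0 0; 1 0 0 0 0 0 0; 1 0 0 0 0 0 0; 1 0 0 0 0 0 0; 1 0 0 0 0 0 0"

```text
clock: 22.45
tcp_pos: [0.5456, -0.2521, 0.2186]
ee_rot: [-3.142, -0.0, 1.573]
wrist_force: [0.5, 0.6, -0.1]
finger_gap: 0.0914
grasp_force: 0.0
```

```bash
python3 - <<'E'
import cv2
from h import *
a=eyes.get_image('scene')[:,:,::-1];b=eyes.get_image('top')[:,:,::-1]
c=np.hstack([a[120:320,260:450],b[110:310,180:460]]); cv2.imwrite('pics/c2.png',cv2.resize(c,None,fx=1.7,fy=1.7,interpolation=cv2.INTER_CUBIC))
for p in((.592,.255),(.583,.163)): print(w2px('top',(*p,.096)))
E
```

```text
[209.3 212.9]
[250.2 216. ]
```

View pics/c2.png

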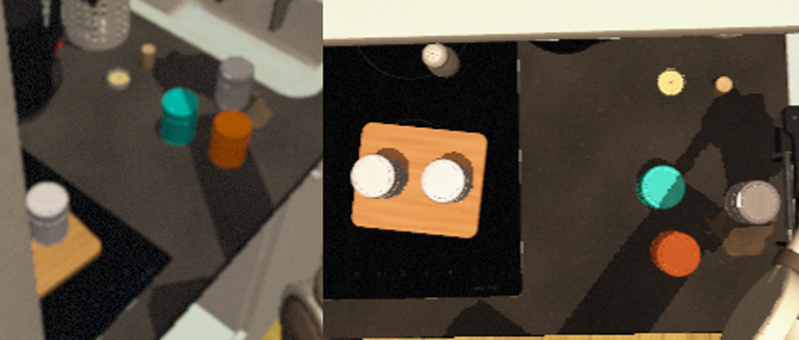

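Both light tins stand upright on the board, with lids at top pixels (211,213) and (254,217). The bystanders haven't moved, and C is still at its spot. I'll descend on C.

>>> servo_tool --moves "1 0 0 1 0 0 0; 1 0 0 1 0 0 0; 1 0 0 1 0 0 0; 1 0 0 1 0 0 0; 1 0 0 1 0 0 0; 1 0 0 1 0 0 0; 1 0 0 0.8 0 0 0; 1 0 0 0 0 0 0"

```text
clock: 23.35
tcp_pos: [0.5434, -0.2513, 0.0454]
ee_rot: [-3.136, -0.004, 1.572]
wrist_force: [-0.5, -0.5, -0.5]
finger_gap: 0.0917
grasp_force: 0.0
```

>>> servo_tool --moves "0.5 0 0 0 0 0 0; 0.5 0 0 0 0 0 0; 0.5 0 0 0 0 0 0; 0.5 0 0 0 0 0 0; 0.5 0 0 0 0 0 0; 0.5 0 0 0 0 0 0; 0.5 0 0 0 0 0 0; 0.5 0 0 0 0 0 0"

```text
clock: 24.15
tcp_pos: [0.5456, -0.2535, 0.0495]
ee_rot: [3.142, 0.001, 1.571]
wrist_force: [-3.3, 1.1, 5.7]
finger_gap: 0.0576
grasp_force: 30.0
```

>>> servo_tool --moves "0.5 0 0 -0.2 0 0 0; 0.5 0 0 -0.4 0 0 0; 0.5 0 0 -0.5 0 0 0; 0.5 0 0 -0.5 0 0 0; 0.5 0 0 -0.5 0 0 0; 0.5 0 0 -0.4 0 0 0; 0.5 0 0 -0.2 0 0 0; 0.5 0 0 0 0 0 0"

```text
clock: 24.95
tcp_pos: [0.546, -0.2536, 0.1173]
ee_rot: [3.14, 0.001, 1.571]
wrist_force: [0.3, 0.3, -5.7]
finger_gap: 0.0579
grasp_force: 30.0
```

```bash
python3 - <<'E'
from cell import telemetry,eyes
import cv2
for i in range(6):
    a=eyes.get_image('scene');s=telemetry.get_state();print(s['wrist_force'].round(2),s['tcp_pos'].round(4),s['finger_gap'],s['grasp_force'])
E
```

```text
[-0.65  0.75 -7.15] [ 0.5455 -0.2533  0.1164] 0.057390197332020366 29.99877154827118
[ 1.    0.41 -6.23] [ 0.5452 -0.253   0.1157] 0.05753164400538928 29.998795688152313
[-0.3  -0.58 -7.02] [ 0.545  -0.2529  0.1154] 0.05811839562440146 29.998814463615417
[-0.17  0.54 -6.32] [ 0.5449 -0.2529  0.1152] 0.05758059333279423 29.998747408390045
[-0.45  0.14 -6.39] [ 0.545  -0.2529  0.1152] 0.05759393501550232 29.99877244234085
[ 0.33 -0.92 -6.84] [ 0.545  -0.2529  0.1153] 0.05773152709011418 29.998789429664612
```

C weighs about 6.6 N, so it is the heavy one. I'll raise it until its bottom is about 0.2 m up.

>>> servo_tool --moves "0.5 0 0 -0.3 0 0 0; 0.5 0 0 -0.6 0 0 0; 0.5 0 0 -0.8 0 0 0; 0.5 0 0 -0.9 0 0 0; 0.5 0 0 -0.9 0 0 0; 0.5 0 0 -0.9 0 0 0; 0.5 0 0 -0.7 0 0 0; 0.5 0 0 -0.3 0 0 0"

```text
clock: 26.05
tcp_pos: [0.5466, -0.254, 0.2551]
ee_rot: [3.137, 0.003, 1.571]
wrist_force: [1.3, 0.1, -6.0]
finger_gap: 0.0574
grasp_force: 30.0
```

>>> servo_tool --moves "0.5 0 0 0 0 0 0; 0.5 0 0 0 0 0 0; 0.5 0 0 0 0 0 0; 0.5 0 0 0 0 0 0; 0.5 0 0 0 0 0 0; 0.5 0 0 0 0 0 0; 0.5 0 0 0 0 0 0; 0.5 0 0 0 0 0 0"

```text
clock: 26.85
tcp_pos: [0.5455, -0.2533, 0.2511]
ee_rot: [-3.142, -0.0, 1.571]
wrist_force: [-0.5, -0.5, -6.6]
finger_gap: 0.0576
grasp_force: 30.0
```

```bash
python3 - <<'E'
from h import *
import cv2
a=eyes.get_image('scene')[:,:,::-1];b=eyes.get_image('top')[:,:,::-1]
c=np.hstack([a[60:320,260:450],b[50:310,180:460]]); cv2.imwrite('pics/c3.png',cv2.resize(c,None,fx=1.7,fy=1.7,interpolation=cv2.INTER_CUBIC))
E
```

```text
(no output)
```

View pics/c3.png

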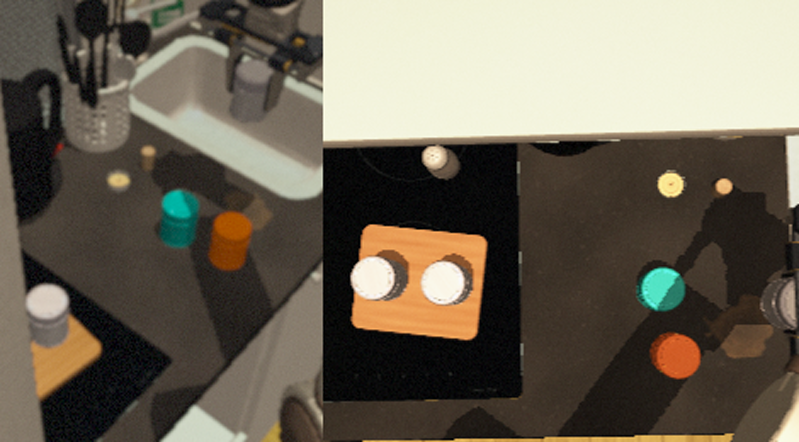

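The picture shows the heavy tin upright in the gripper at scene pixel (408,113), with its bottom about 0.2 m up. Both light tins are on the board at top pixels (400,213) and (441,216) less the crop offset, and nothing else has moved. I'm handing in.

```bash
python3 -c "
from cell import hand_in
print(hand_in())"
```

```text
the job is handed in; nothing more can be done
None
```

The job is handed in: the two light tins (about 2.4 N and 3.0 N) stand upright on the board, and the heaviest (about 6.6 N) is held still and upright with its bottom about 20 cm above the worktop, nothing else moved, at about 27 s on the robot's clock.

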